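Clear the soldering plate

ROBOT

A 6-joint arm with a two-finger parallel gripper is mounted at the origin on the work surface. World frame = base frame: x ahead of the robot, y to its left, z up, the work surface at z = 0. Lengths are in mm, angles in degrees, forces in N, time in s.
With the tool pointing down it reaches from about 350 to 850 mm from the base axis. Payload 8.1 kg.
Tool frame: the origin (TCP) lies between the finger pads; the fingertips stand 22 mm ahead of it and the grasp point (between the pads) lies 3 mm ahead of it; z points along the fingers, y is the line along which they close (so a half turn about z gives the same grasp; the last joint's range is limited). The gripper opens to 85 mm and grips with 20 to 120 N. Pads are 22 mm wide; open, the fingers measure 114 mm over their backs; the gripper's body (76 mm by 85 mm) begins 54 mm behind the grasp point. The pads swing forward as they close: fully open they stand 13 mm farther back than shut.
Start: joints at [63.346, 7.471, 85.268, -0, 87.261, -4.893], TCP at [222.42, 557.256, 253.292] pointing down, gripper open.
Joint ranges: [-169.43, 169.43], [-51.17, 129.36], [1.28, 143.12], [-76.62, 256.62], [0, 156.53], [-152.29, 152.29]. Speed limits (degrees/s): [136.94, 136.94, 159.86, 180, 180, 180].

INTERFACE

Orientations are given as [roll, pitch, yaw] about the fixed x, y, z axes, in that order (R = Rz(yaw) Ry(pitch) Rx(roll)).
In Python, from bench import r, vision gives the robot as it stands.
- The arm moves only by the tool step_arm, never from a script. Its argument "targets" is a list that holds one entry, the list of rows, each a list of 6 numbers: the shift along the world's x, y, z in mm, then the turn, a rotation vector about the world's x, y, z in rad. In form: [[[x, y, z, rx, ry, rz], ...]]. A call has 1 to 12 rows; each row is the pose to reach, as a shift and turn from the pose commanded when the call began; what a row does not reach only later rows make up. A row lasts 1/12 s, in which the tool goes at most 41.7 mm and 7.16 degrees, less where a joint would pass 70% of its speed; a pose out of reach is approached as far as the arm can. A call with a gripper value outside its range is refused whole. "fingers" is the gripper's target within -1 to 1 (shut at 1, half-way at 0, fully open at -1), set as the call begins (left out, the last holds). The fingers move at their own pace and stop on an object; "newtons" is the grip in N (left out, the last holds). Time passes only in rows, so rows that repeat a pose let the fingers close. It gives the time, the measured TCP pose, the force, the opening and the grip force at its end, in the units of the state.
- r.sense(): the state, without advancing time (a new reading comes with each control period).
- vision.snapshot(name): name is "scene" or "side" or "wrist"; returns a dict with "img" (384x512x3 uint8, blue, green, red), "mtx" (3x3 intrinsics, pixels), "eye" and "attitude" of the camera in the world. Camera axes: x right, y up, looking along -z (the intrinsics and any distortion apply to the point x, -y, -z); pixel columns grow to the right and rows downward; lengths in mm; the calibration is good to about 2 mm. A picture is of the moment at which its call begins. There is no depth.
- r.hand_in(): hands the job in; it is judged then, once.
The state is a dict: "time": time; "joint_pos": joint angles; "qd": joint speeds; "joint_efforts": joint torques, N m; "tool_pos": TCP position; "tcp_rot": TCP orientation; "ft_force": force on the tool from outside, world axes, zero at the start; "wrist_torque": the same for the moment, N m; "finger_gap": finger opening in mm; "grip_force": force on a finger pad.
Only numpy, scipy, OpenCV 4.12 (cv2) and the standard library are available. Lean on these libraries where they do the work, as an engineer would, in place of code of your own. Each camera call takes 0.05 s, during which the arm holds its last target. There are 200 camera calls.

TASK

Soldering is over, so clear the plate: first take the lantern tops off it and set each one squarely astride the ridge bar, well between the posts. Then take the scraper block and wipe all the loose chips off the plate into the catch trough at its end; the chips are sharp, so move them only with the scraper and never touch them with the gripper. Finally stand the scraper back upright along the middle of its narrow raised rest, and leave everything else on the bench where it is.

Things in the scene. Friction and masses are not known exactly. Their poses are not given: they have to be found in the camera images.
- plate: Fixed soldering plate, dark steel on wood. Origin on the bench under its centre. Flat top 40 above the bench, own x -110..110, y -130..130. Lips 12 high and 8 thick stand along both sides x = +-110..118. The +y end is open, with a drop to the bench; the -y end has no lip: chips pushed over it fall into the trough (point trough).
- trough (a point): Centre of the floor of the fixed sheet-metal catch trough joined to the plate's -y end, at plate x 0, y -162, 4 above the bench. Inside 228 long (plate x -114..114) and 65 wide (plate y -195..-130); its walls rise 50 above the bench, so 10 above the plate's top.
- ridge: Fixed ridge stake: 22 mm square steel bar, 320 long in own x, turned on edge so one edge is uppermost, on posts 16 thick at x = +-152; foot 340 x 70 x 18. Origin on the bench under the bar's middle; top edge 115 above it. A lantern top seated astride, gable along the bar, has its origin 87 above the bench on the centreline. Room for four, centres within 110 of the middle (70 apart suits).
- rest: Fixed scraper rest: a narrow raised wooden ledge, 150 long in own x, 38 wide in y, top 60 mm above the bench, on a foot 160 x 80 x 14. Origin on the bench under the ledge's centre.
- scraper: Loose wooden scraper block, 250 g. Foot 130 long in own x, 28 thick in y, 40 high; centred on it a handle 70 long, 22 thick in y, 40 to 85 above the underside, to grip across its thickness from above. Origin at the centre of the underside. Starts standing on the rest, along the ledge. Its long side pushes the chips.
- top0: Loose sheet-metal lantern top, 80 g: two 4 mm roof wings at 45 degrees (90-degree inverted V, open at the ends and below) and a round chimney. 52 long in own x (line of the gable), 62 wide in y. Origin at floor level under the apex; inner apex 28 above it, outer 34. Chimney 26 diameter, to grip from 34 to 69 above the origin. Starts upright on the plate. 3 or 4 present, others read None.
- top1: Loose sheet-metal lantern top, 80 g: two 4 mm roof wings at 45 degrees (90-degree inverted V, open at the ends and below) and a round chimney. 52 long in own x (line of the gable), 62 wide in y. Origin at floor level under the apex; inner apex 28 above it, outer 34. Chimney 26 diameter, to grip from 34 to 69 above the origin. Starts upright on the plate. 3 or 4 present, others read None.
- top2: Loose sheet-metal lantern top, 80 g: two 4 mm roof wings at 45 degrees (90-degree inverted V, open at the ends and below) and a round chimney. 52 long in own x (line of the gable), 62 wide in y. Origin at floor level under the apex; inner apex 28 above it, outer 34. Chimney 26 diameter, to grip from 34 to 69 above the origin. Starts upright on the plate. 3 or 4 present, others read None.
- top3: Loose sheet-metal lantern top, 80 g: two 4 mm roof wings at 45 degrees (90-degree inverted V, open at the ends and below) and a round chimney. 52 long in own x (line of the gable), 62 wide in y. Origin at floor level under the apex; inner apex 28 above it, outer 34. Chimney 26 diameter, to grip from 34 to 69 above the origin. Starts upright on the plate. 3 or 4 present, others read None.
- chip0: Loose flat steel chip (bar end), 24 x 16 x 8, 20 g, lying on the plate at the start; origin at the centre of its underside. Sharp: only the scraper may move it. Three to five are present; absent ones read None.
- chip1: Loose flat steel chip (bar end), 24 x 16 x 8, 20 g, lying on the plate at the start; origin at the centre of its underside. Sharp: only the scraper may move it. Three to five are present; absent ones read None.
- chip2: Loose flat steel chip (bar end), 24 x 16 x 8, 20 g, lying on the plate at the start; origin at the centre of its underside. Sharp: only the scraper may move it. Three to five are present; absent ones read None.
- chip3: Loose flat steel chip (bar end), 24 x 16 x 8, 20 g, lying on the plate at the start; origin at the centre of its underside. Sharp: only the scraper may move it. Three to five are present; absent ones read None.
- chip4: Loose flat steel chip (bar end), 24 x 16 x 8, 20 g, lying on the plate at the start; origin at the centre of its underside. Sharp: only the scraper may move it. Three to five are present; absent ones read None.
- lantern: Bystander: finished glazed lantern 76 x 76 x 195, origin at the centre of its base. Leave alone.
- jar: Bystander: glass jar, 60 in diameter, 75 high, origin at the centre of its base. Leave alone.
- mallet: Bystander: wooden mallet 300 long lying on the bench, head 100 across and 64 high; origin on the bench under the handle, 110 from the head. Leave alone.
- collar0: Bystander: thin metal collar lying on the bench, 60 in diameter, 22 high, origin at its centre on the bench. Leave alone.
- collar1: Bystander: thin metal collar lying on the bench, 68 in diameter, 22 high, origin at its centre on the bench. Leave alone.

How it is judged (in metres and radians):
On the way, in this order (a step that is already met when the one before it is completed fails the run):
1. every lantern top sits astride the ridge bar, let go (x of top0 in the frame of ridge between -0.12 and 0.12 m and y of top0 in the frame of ridge between -0.006 and 0.006 m and z of top0 in the frame of ridge between 0.08 and 0.093 m and angle between each of top0, top1, top2, top3's own z axis and vertical below 0.12 rad and contact force between the fingers and top0 below 0.1 N and linear speed of each of top0, top1, top2, top3 below 0.03 m/s and x of top1 in the frame of ridge between -0.12 and 0.12 m and y of top1 in the frame of ridge between -0.006 and 0.006 m and z of top1 in the frame of ridge between 0.08 and 0.093 m and contact force between the fingers and top1 below 0.1 N and x of top2 in the frame of ridge between -0.12 and 0.12 m and y of top2 in the frame of ridge between -0.006 and 0.006 m and z of top2 in the frame of ridge between 0.08 and 0.093 m and contact force between the fingers and top2 below 0.1 N and x of top3 in the frame of ridge between -0.12 and 0.12 m and y of top3 in the frame of ridge between -0.006 and 0.006 m and z of top3 in the frame of ridge between 0.08 and 0.093 m and contact force between the fingers and top3 below 0.1 N), for 0.3 s.
2. the held scraper is down on the plate (x of scraper in the frame of plate between -0.11 and 0.11 m and y of scraper in the frame of plate between -0.17 and 0.15 m and z of scraper in the frame of plate between 0.034 and 0.048 m and contact force between the fingers and scraper above 2 N), for 0.1 s.
3. every chip lies in the catch trough (x of chip0 in the frame of plate between -0.114 and 0.114 m and y of chip0 in the frame of plate between -0.196 and -0.13 m and z of each of chip0, chip1, chip2, chip3, chip4 in the frame of plate below 0.034 m and linear speed of each of chip0, chip1, chip2, chip3, chip4 below 0.05 m/s and x of chip1 in the frame of plate between -0.114 and 0.114 m and y of chip1 in the frame of plate between -0.196 and -0.13 m and x of chip2 in the frame of plate between -0.114 and 0.114 m and y of chip2 in the frame of plate between -0.196 and -0.13 m and x of chip3 in the frame of plate between -0.114 and 0.114 m and y of chip3 in the frame of plate between -0.196 and -0.13 m and x of chip4 in the frame of plate between -0.114 and 0.114 m and y of chip4 in the frame of plate between -0.196 and -0.13 m), for 0.3 s.
At the end, for the whole second after the job is handed in: Tops astride the bar (120 mm of its middle, 6 mm sideways, 7 mm height, 0.12 rad upright); all chips in the trough below plate level; scraper on its rest (30 mm along, 11 mm across, 0.08 rad upright, 0.2 rad along); all released, at rest (all of step 1 and all of step 3 and x of scraper in the frame of rest between -0.03 and 0.03 m and y of scraper in the frame of rest between -0.011 and 0.011 m and z of scraper in the frame of rest between 0.055 and 0.065 m and angle between scraper's own z axis and vertical below 0.08 rad and angle between the x axis of scraper and the x axis of rest, either way round below 0.2 rad and linear speed of scraper below 0.02 m/s and contact force between the fingers and scraper below 0.1 N); the robot touches nothing.
It fails at once if the gripper or arm touches a chip (contact force between any of the fingers, the arm and chip0 above 1 N or contact force between any of the fingers, the arm and chip1 above 1 N or contact force between any of the fingers, the arm and chip2 above 1 N or contact force between any of the fingers, the arm and chip3 above 1 N or contact force between any of the fingers, the arm and chip4 above 1 N).
It fails at once if a bystander is shifted more than 25 mm or tipped (distance of any of lantern, jar, mallet, collar0, collar1 from where it was at the start of the episode above 0.025 m or angle between any of lantern, jar, mallet, collar0, collar1's own z axis and vertical above 0.4 rad).
Of top0, top1, top2, top3 only 3 to 4 are there at a start; the rules pass over those that are not, and their reading is None.
Of chip0, chip1, chip2, chip3, chip4 only 3 to 5 are there at a start; the rules pass over those that are not, and their reading is None.
At some moment in a run one of chip0, chip1, chip2, chip3, chip4 may be knocked a few centimetres aside while the robot is not near it.
It also fails if it takes over 192 s, if anything falls off the work surface, if the arm or the gripper's body presses on something with over 40 N, if the wrist force passes 120 N, or if a joint passes its speed limit or range.

## Working session

There is one attempt and no reset: what is moved stays moved. The work goes in short steps, Python scripts to look and compute and a tool call to move; the robot and the scene stay as the last step left them, time stands still between calls to the robot, and variables do not carry over. Pictures are saved under pics/ and viewed, at most 14 in all, crops included, and the job is handed in when it is done.

Besides the shell and the picture viewer there is one more tool, called after "Call:" as a command line: name --argument value ..., lists and objects as JSON in quotes. step_arm: Moves the arm, as the interface text tells. Its arguments: {"type":"object","properties":{"targets":{"type":"array"},"fingers":{"type":"number"},"newtons":{"type":"number"}},"required":["targets"]}

```bash
mkdir -p pics; ls; cat > h.py <<'E'
from bench import r, vision
import numpy as np, cv2
from scipy.spatial.transform import Rotation as R
def snap(n,f=None):
    s=vision.snapshot(n)
    if f: cv2.imwrite('pics/'+f+'.png',s['img'])
    np.savez('last_%s.npz'%n,**{k:np.array(v) for k,v in s.items()})
    return s
E
python3 - <<'E'
from h import *
for n in("scene","side","wrist"):
    s=snap(n,n+"0"); print(n,{k:np.round(v,3).tolist() if not isinstance(v,str) else v for k,v in s.items() if k!='img'})
a=[cv2.imread('pics/%s0.png'%n) for n in("scene","side")]
print(r.sense())
E
```

```text
pics
scene {'mtx': [[409.584, 0.0, 250.968], [0.0, 409.584, 196.57], [0.0, 0.0, 1.0]], 'eye': [863.991, -617.652, 962.826], 'attitude': [38.866, -0.255, 26.473]}
side {'mtx': [[368.973, 0.0, 258.654], [0.0, 368.973, 195.58], [0.0, 0.0, 1.0]], 'eye': [32.632, -729.349, 693.224], 'attitude': [55.926, 1.32, -35.276]}
wrist {'mtx': [[333.73, 0.0, 258.649], [0.0, 333.73, 192.39], [0.0, 0.0, 1.0]], 'eye': [148.636, 586.298, 373.227], 'attitude': [-18.325, 0.13, 68.229]}
{'time': 0.15, 'joint_pos': array([ 6.33453392e+01,  7.50619421e+00,  8.53161924e+01,  2.53511193e-04,
        8.72617396e+01, -4.89214377e+00]), 'qd': array([ 0.00120197, -0.12150608, -0.36247726, -0.14434443, -0.02486615,
       -0.02944831]), 'joint_efforts': array([ 8.04633837e-04, -5.70063078e+01, -5.01157701e+01, -1.88002937e-04,
        9.62892867e-03, -6.42312614e-06]), 'tool_pos': array([222.24462789, 556.88994329, 252.46275248]), 'tcp_rot': array([-1.79916202e+02, -7.42659200e-03,  1.58237465e+02]), 'ft_force': array([-0.47987255, -0.07488125,  0.25997843]), 'wrist_torque': array([-0.01453844, -0.03536522,  0.01129464]), 'grip_force': 0.0, 'finger_gap': 85.78541851916387}
```

View pics/scene0.png

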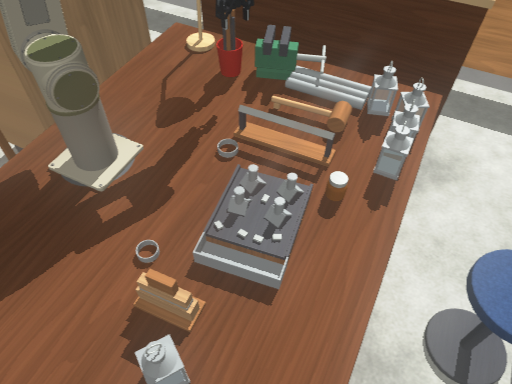

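View pics/side0.png

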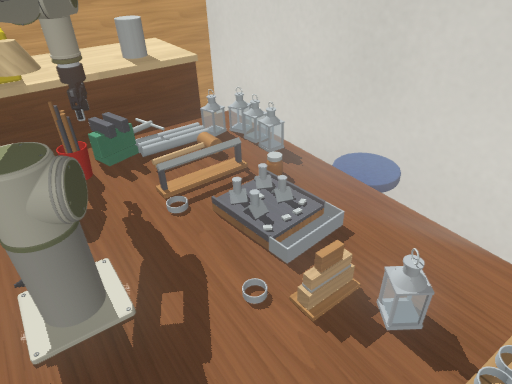

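The scene view shows 4 tops around (240-295,175-215), about 5 chips near (219-278,198-238), the ridge at (285,135), the rest with the scraper at (168,297), the jar at (338,185) and the near lantern at (163,365). I'll enlarge crops to read exact pixels.

```bash
cat >> h.py <<'E'
def cam(s):
    return np.array(s['mtx']),np.array(s['eye'],float),R.from_euler('xyz',s['attitude'],degrees=True).as_matrix()
def proj(s,P):
    K,e,A=cam(s); c=(np.atleast_2d(P)-e)@A; p=c*[1,-1,-1]; q=p@K.T; return q[:,:2]/q[:,2:]
def ray(s,uv,z):
    K,e,A=cam(s); d=np.linalg.inv(K)@[uv[0],uv[1],1]; d=A@(d*[1,-1,-1]); return e+d*(z-e[2])/d[2]
def last(n): return dict(np.load('last_%s.npz'%n))
def crop(s,x0,y0,x1,y1,k,f):
    im=cv2.resize(s['img'][y0:y1,x0:x1],None,fx=k,fy=k,interpolation=cv2.INTER_CUBIC)
    for x in range((x0+19)//20*20,x1,20):
        cv2.line(im,((x-x0)*k,0),((x-x0)*k,6),(0,255,255),1); cv2.putText(im,str(x),((x-x0)*k+2,12),0,.35,(0,255,255),1)
    for y in range((y0+19)//20*20,y1,20):
        cv2.line(im,(0,(y-y0)*k),(6,(y-y0)*k),(0,255,255),1); cv2.putText(im,str(y),(8,(y-y0)*k+4),0,.35,(0,255,255),1)
    cv2.imwrite('pics/'+f+'.png',im)
E
python3 - <<'E'
from h import *
s=last('scene'); crop(s,190,90,350,290,3,'c1') if 0 else crop(s,190,95,390,285,3,'c1')
crop(last('side'),150,120,370,310,3,'c2')
E
```

```text
(no output)
```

View pics/c1.png

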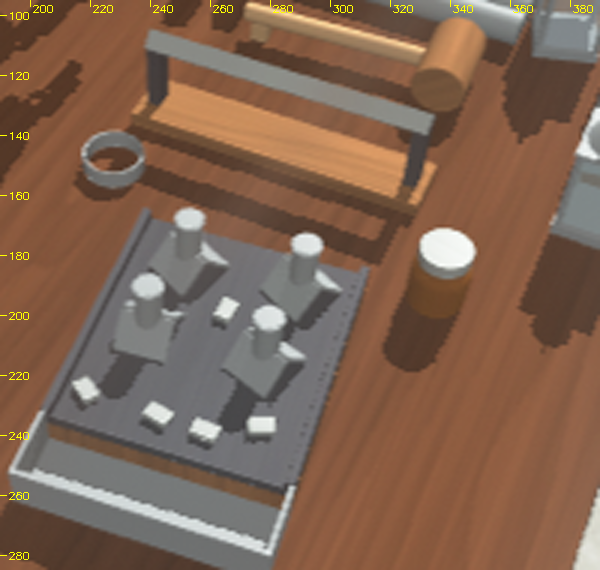

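View pics/c2.png

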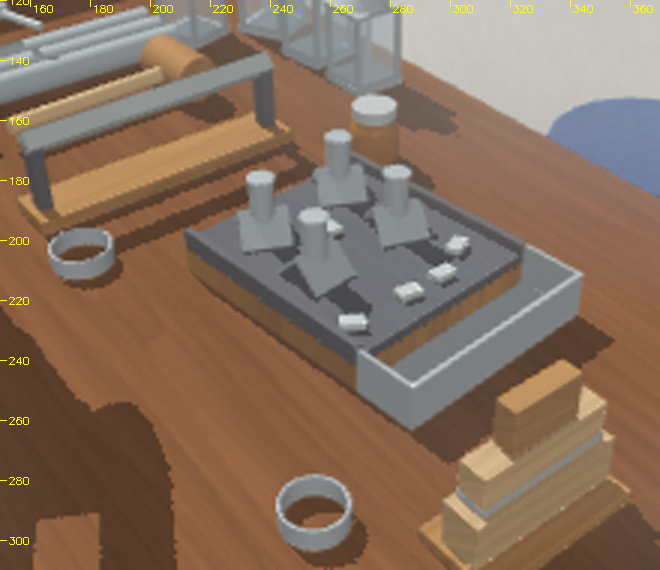

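The enlarged views show 4 tops, 5 chips (scene about (218,225), (242,233), (258,238), (277,237), (265,198)), the plate with its trough towards -y, the ridge bar from (239,108) to (334,136), and the scraper on the rest. I'll do a coarse fit from these and then look from above.

```bash
cat >> h.py <<'E'
from scipy.optimize import least_squares
def fit(obs,x0):
    # obs: list of (snap, local xyz, uv); pose x,y,yaw(deg)
    def f(p):
        out=[]
        for s,l,uv in obs:
            w=R.from_euler('z',p[2],degrees=True).apply(l)+[p[0],p[1],0]
            out.append(proj(s,w)[0]-uv)
        return np.ravel(out)
    q=least_squares(f,x0,loss='soft_l1',f_scale=1.5); return q.x,np.abs(f(q.x)).max(),np.round(f(q.x).reshape(-1,2),1).tolist()
E
python3 - <<'E'
from h import *
S=last('scene');D=last('side')
a=lambda x,y:np.array([190+x/3,95+y/3]); b=lambda x,y:np.array([150+x/3,120+y/3])
c=ray(S,a(200,350),40); print('plate guess',c)
print('plate',fit([(S,[-116,-197,50],a(10,470)),(S,[116,-197,50],a(270,550)),(S,[-114,130,52],a(147,210)),(S,[116,130,52],a(367,268)),
 (D,[-116,-197,50],b(412,386)),(D,[116,-197,50],b(581,273)),(D,[-118,130,52],b(187,232))],[c[0],c[1],0]))
c=ray(S,a(285,140),18)
print('ridge',fit([(S,[-160,0,99],a(149,42)),(S,[160,0,99],a(433,126)),(S,[-170,-35,18],a(132,112)),(S,[170,-35,18],a(412,205)),(S,[170,35,18],a(437,165)),
 (D,[-170,35,18],b(20,198)),(D,[170,-35,18],b(292,130)),(D,[-170,-35,18],b(45,226)),(D,[-160,0,99],b(28,145)),(D,[160,0,99],b(266,62))],[c[0],c[1],0]))
print('scraper top',ray(S,(168,281),145), ray(S,(172,308),14))
for n,p,q in(('A',(190,217),(261,180)),('B',(306,243),(338,137)),('C',(148,286),(314,216)),('D',(268,317),(397,174))):
    print(n,ray(S,a(*p),109).round(),ray(D,b(*q),109).round())
print('chips',[ray(S,a(*p),47)[:2].round().tolist() for p in((85,390),(157,414),(205,431),(261,426),(226,309))])
print('jar',ray(S,a(447,247),75),'collar',ray(S,a(113,158),11),'lantern',ray(S,(160,352),190),'mallet',ray(S,(340,116),32))
E
```

```text
plate guess [574.73798935   8.33098374  40.        ]
plate (array([580.64025236,  21.96155723,   6.88906465]), np.float64(0.9296138102191662), [[0.3, 0.1], [-0.3, 0.9], [0.0, -0.5], [0.1, -0.4], [0.5, 0.1], [-0.1, 0.2], [-0.8, -0.6]])
ridge (array([519.74362362, 326.88526008,   1.90100126]), np.float64(2.063004182677332), [[0.2, -0.3], [-0.5, -0.1], [-0.9, 0.6], [2.1, 0.3], [0.3, -0.5], [-0.8, 0.1], [0.6, -0.3], [-0.3, -0.4], [-0.6, 0.3], [0.7, 0.4]])
scraper top [ 516.76433894 -321.12869034  145.        ] [ 510.40625637 -330.04169679   14.        ]
A [519.  99. 109.] [517.  92. 109.]
B [630. 117. 109.] [630. 116. 109.]
C [523.   5. 109.] [522.   6. 109.]
D [634.  21. 109.] [633.  18. 109.]
chips [[504.0, -84.0], [574.0, -78.0], [620.0, -75.0], [662.0, -48.0], [578.0, 59.0]]
jar [744.55709011 203.18855727  75.        ] collar [364.66770238 221.95889743  11.        ] lantern [ 603.71009035 -465.60976741  190.        ] mallet [649.40821009 516.34801395  32.        ]
```

Call:
step_arm --targets '[[[308, -517, 60, 0, 0, 0.38], [308, -517, 60, 0, 0, 0.38], [308, -517, 60, 0, 0, 0.38], [308, -517, 60, 0, 0, 0.38], [308, -517, 60, 0, 0, 0.38], [308, -517, 60, 0, 0, 0.38], [308, -517, 60, 0, 0, 0.38], [308, -517, 60, 0, 0, 0.38], [308, -517, 60, 0, 0, 0.38], [308, -517, 60, 0, 0, 0.38], [308, -517, 60, 0, 0, 0.38], [308, -517, 60, 0, 0, 0.38]]]' --fingers -0.2

```text
time: 1.15
tool_pos: [475.2, 131.8, 302.6]
tcp_rot: [180.0, 0.0, -180.0]
ft_force: [-0.0, 0.6, -0.6]
finger_gap: 51.2
grip_force: 0.0
```

Call:
step_arm --targets '[[[55, -92, 10, 0, 0, 0], [55, -92, 10, 0, 0, 0], [55, -92, 10, 0, 0, 0], [55, -92, 10, 0, 0, 0], [55, -92, 10, 0, 0, 0]]]'

```text
time: 1.57
tool_pos: [530.0, 40.4, 312.0]
tcp_rot: [180.0, -0.1, 179.8]
ft_force: [-0.3, 0.4, 0.2]
finger_gap: 51.2
grip_force: 0.0
```

```bash
python3 - <<'E'
from h import *
s=snap('wrist','w1'); print(r.sense()['tool_pos'],s['eye'],s['attitude'])
crop(s,120,60,420,320,2,'w1c')
E
```

```text
[529.56993462  41.49792498 311.93842914] [450.72570714  40.00073965 432.92560604] [-1.82603149e+01  3.77122274e-02  8.98337738e+01]
```

View pics/w1.png

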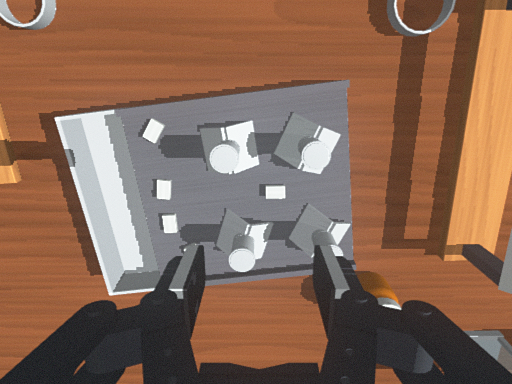

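The wrist view shows the tops from above: C at (225,155), A at (315,153), D at (242,255) and B at (322,240). Chips are at (153,131), (164,189), (169,223), (275,192). I'll zoom in for the wing corners.

```bash
python3 - <<'E'
from h import *
crop(last('wrist'),190,105,360,280,3,'w1c')
E
```

```text
(no output)
```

View pics/w1c.png

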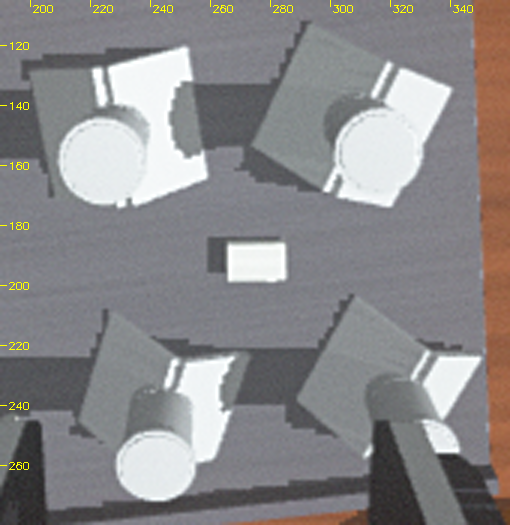

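```bash
python3 - <<'E'
from h import *
S=last('scene');D=last('side');W=last('wrist')
a=lambda p:np.array([190+p[0]/3,95+p[1]/3]); b=lambda p:np.array([150+p[0]/3,120+p[1]/3]); w=lambda p:np.array([190+p[0]/3,105+p[1]/3])
L=dict(UL=(-26,-31,43),DL=(26,-31,43),UR=(-26,31,43),DR=(26,31,43),AU=(-26,0,74),AD=(26,0,74),T=(0,0,109))
T=dict(A=((190,217),(261,180),dict(AU=(385,65),AD=(332,190),UL=(308,22),DL=(252,150),UR=(452,88),DR=(392,207),T=(379,151))),
B=((306,243),(338,137),dict(AU=(428,352),AD=(366,455),UL=(353,296),DL=(298,400),UR=(482,355))),
C=((148,286),(314,216),dict(AU=(100,68),AD=(123,205),UL=(28,72),DL=(52,195),UR=(188,48),DR=(207,178),T=(104,161))),
D=((268,317),(397,174),dict(AU=(178,360),UL=(110,312),DL=(80,420),UR=(247,352),DR=(210,460),T=(156,466))))
for n,(p,q,d) in T.items():
    o=[(S,L['T'],a(p)),(D,L['T'],b(q))]+[(W,L[k],w(v)) for k,v in d.items()]
    x,m,res=fit(o,[*ray(S,a(p),109)[:2],0]); print(n,x.round(1),round(m,1),res)
E
```

```text
A [519.6  96.1 -23. ] 3.0 [[-0.2, 0.6], [0.0, -0.8], [3.0, -0.1], [-0.1, 2.0], [-0.6, 0.2], [-0.3, -1.1], [-0.1, -0.6], [0.1, -0.4], [-0.4, 0.3]]
B [630.4 116.3 -25.5] 2.0 [[-0.1, 0.3], [0.1, -0.1], [1.5, 0.6], [1.0, 2.0], [-0.6, -0.5], [-1.2, -0.9], [-0.4, -0.6]]
C [522.2   5.5   7.5] 1.2 [[-0.2, -0.1], [0.1, 0.0], [0.0, -0.0], [0.1, 1.1], [0.3, -1.2], [0.4, 1.0], [0.0, -0.5], [-0.3, -0.0], [-0.5, -0.1]]
D [635.3  20.6 -17.6] 1.2 [[0.3, 0.3], [0.1, -0.6], [0.0, 1.0], [-0.4, 0.0], [-1.2, -0.3], [1.1, 0.3], [1.1, -0.9], [-0.4, -0.5]]
```

```bash
python3 - <<'E'
from h import *
s=r.sense(); print(s['tool_pos'],s['tcp_rot'],s['time'],s['qd'])
E
```

```text
[529.56993462  41.49792498 311.93842914] [ 1.79977777e+02 -6.52399317e-02  1.79932147e+02] 1.6167 [ 1.8587668  -0.74722352  0.79556082  0.04932887  0.04037144  0.09528916]
```

Call:
step_arm --targets '[[[-10, 55, -80, 0, 0, -0.2], [-10, 55, -80, 0, 0, -0.4], [-10, 55, -140, 0, 0, -0.4], [-10, 55, -140, 0, 0, -0.4], [-10, 55, -140, 0, 0, -0.4], [-10, 55, -140, 0, 0, -0.4], [-10, 55, -140, 0, 0, -0.4], [-10, 55, -140, 0, 0, -0.4]]]'

```text
time: 2.28
tool_pos: [521.6, 97.1, 175.8]
tcp_rot: [179.9, 0.3, 157.2]
ft_force: [0.7, -0.1, 0.5]
finger_gap: 51.7
grip_force: 0.0
```

```bash
python3 - <<'E'
from h import *
s=r.sense(); print(s['tool_pos'],s['tcp_rot'],s['time'],s['qd'])
E
```

```text
[521.57351102  97.05783651 175.8296076 ] [179.86772552   0.25239388 157.16805775] 2.2833 [-0.46727146 -0.1610319  -0.04514141  0.03491771 -0.43426449  0.22744563]
```

Call:
step_arm --targets '[[[-2, -1, -30, 0, 0, 0], [-2, -1, -60, 0, 0, 0], [-2, -1, -74, 0, 0, 0], [-2, -1, -74, 0, 0, 0], [-2, -1, -74, 0, 0, 0], [-2, -1, -74, 0, 0, 0]]]'

```text
time: 2.78
tool_pos: [519.7, 95.8, 101.3]
tcp_rot: [179.9, 0.2, 157.1]
ft_force: [-0.2, -0.1, 1.1]
finger_gap: 51.5
grip_force: 0.0
```

Call:
step_arm --targets '[[[0, 0, 0, 0, 0, 0], [0, 0, 0, 0, 0, 0], [0, 0, 0, 0, 0, 0], [0, 0, 0, 0, 0, 0], [0, 0, 0, 0, 0, 0], [0, 0, 0, 0, 0, 0]]]' --fingers 1 --newtons 30

```text
time: 3.28
tool_pos: [519.2, 95.8, 100.4]
tcp_rot: [179.9, 0.2, 157.1]
ft_force: [-0.2, -0.8, 6.6]
finger_gap: 25.5
grip_force: 30.3
```

Call:
step_arm --targets '[[[0, 0, 40, 0, 0, 0], [0, 0, 80, 0, 0, 0], [0, 0, 115, 0, 0, 0], [-101, 228, 115, 0, 0, 0.433], [-101, 228, 115, 0, 0, 0.433], [-101, 228, 115, 0, 0, 0.433], [-101, 228, 115, 0, 0, 0.433], [-101, 228, 115, 0, 0, 0.433], [-101, 228, 115, 0, 0, 0.433], [-101, 228, 115, 0, 0, 0.433], [-101, 228, 115, 0, 0, 0.433], [-101, 228, 115, 0, 0, 0.433]]]'

```text
time: 4.28
tool_pos: [416.7, 323.9, 213.7]
tcp_rot: [-180.0, 0.0, -178.0]
ft_force: [-0.3, -0.1, -0.5]
finger_gap: 25.1
grip_force: 30.0
```

```bash
python3 - <<'E'
from h import *
s=snap('side'); t=r.sense(); print(t['tool_pos'],t['tcp_rot'],t['finger_gap'],t['grip_force'])
a=cv2.resize(s['img'][90:230,130:330],None,fx=3,fy=3,interpolation=2)
s=snap('wrist'); b=cv2.resize(s['img'],(560,420)); 
cv2.imwrite('pics/p1.png',np.vstack([cv2.resize(a,(600,420))[:300] ,cv2.resize(s['img'],(600,300))]))
E
```

```text
[417.07245067 323.22285644 213.60968924] [-1.79977617e+02  1.80252520e-02 -1.78109893e+02] 24.833115229147392 30.007256269454956
```

View pics/p1.png

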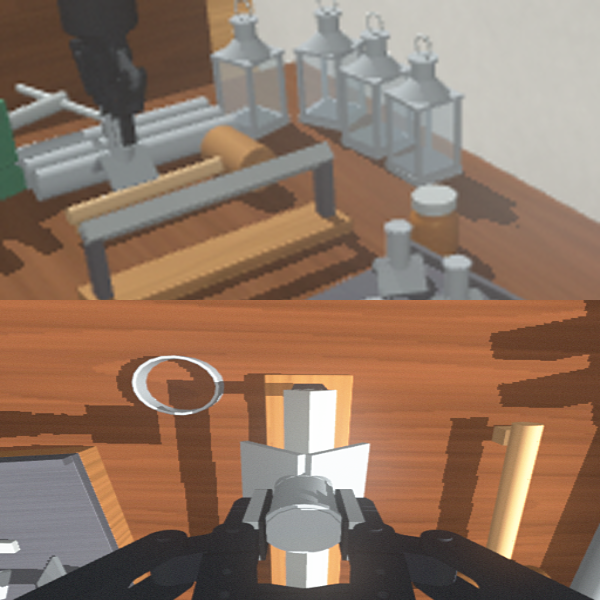

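The top hangs upright in the fingers with its gable in line with the bar; the bar's edge is at about u=263, v=135 in the wrist image. I'll check that edge's y numerically.

```bash
python3 - <<'E'
from h import *
W=last('wrist'); g=cv2.cvtColor(W['img'],6).astype(int)
for v in(125,140,155,170,375):
    row=g[v,220:300]; d=np.abs(np.diff(row)); k=[int(220+i) for i in np.where(d>18)[0]]
    print(v,k)
print([ray(W,(263,v),115).round(1) for v in(125,155)], proj(W,[[380,322.3,115],[440,324.2,115]]))
E
```

```text
125 [225, 226, 263, 264, 286]
140 [225, 226, 227, 263, 264, 285, 286, 298]
155 [226, 227, 241, 263, 285, 297, 298]
170 [226, 227, 241, 262, 263, 284, 285, 297]
375 []
[array([364.2, 323.4, 115. ]), array([384. , 324.1, 115. ])] [[260.447171   149.03734394]
 [260.21033718 231.50521043]]
```

Call:
step_arm --targets '[[[1, 1, -30, 0, 0, 0], [1, 1, -45, 0, 0, 0], [1, 1, -54, 0, 0, 0], [1, 1, -59, 0, 0, 0], [1, 1, -63, 0, 0, 0], [1, 1, -65, 0, 0, 0], [1, 1, -66, 0, 0, 0], [1, 1, -66, 0, 0, 0], [1, 1, -66, 0, 0, 0], [1, 1, -66, 0, 0, 0]]]'

```text
time: 5.22
tool_pos: [418.5, 325.4, 148.7]
tcp_rot: [179.9, 0.1, -178.1]
ft_force: [0.7, 2.1, 4.6]
finger_gap: 25.0
grip_force: 30.4
```

Call:
step_arm --targets '[[[0, 0.5, 0, 0, 0, 0], [0, 0.5, 0, 0, 0, 0], [0, 0.5, 0, 0, 0, 0], [0, 0.5, 0, 0, 0, 0], [0, 0.5, 40, 0, 0, 0], [0, 0.5, 80, 0, 0, 0], [0, 0.5, 80, 0, 0, 0]]]' --fingers -0.2

```text
time: 5.8
tool_pos: [420.8, 327.1, 236.0]
tcp_rot: [179.7, 0.6, -178.1]
ft_force: [1.5, 1.0, 0.9]
finger_gap: 51.3
grip_force: 0.0
```

```bash
cat >> h.py <<'E'
def edge(v,lo=220,hi=300):
    g=cv2.cvtColor(last('wrist')['img'],6).astype(int)[v,lo:hi]; return [int(lo+i) for i in np.where(np.abs(np.diff(g))>18)[0]]
E
python3 - <<'E'
from h import *
s=snap('wrist','p2'); t=r.sense(); print(t['tool_pos'],t['tcp_rot'],t['finger_gap'])
snap('side')
cv2.imwrite('pics/p2.png',np.hstack([s['img'][100:], cv2.resize(last('side')['img'][100:230,140:270],(284,284),interpolation=2)]))
E
```

```text
[420.17933473 326.80054284 232.90029528] [ 179.73909456    0.45249516 -178.0984355 ] 51.46499019955239
```

View pics/p2.png

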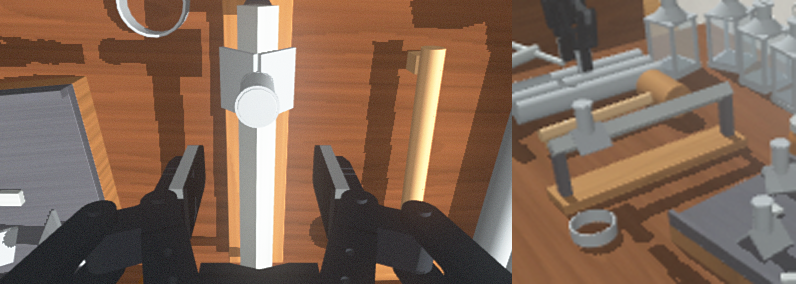

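The top is seated squarely astride; its chimney top is at (257,207) in the wrist image. I'll compute its real position to calibrate the next placements.

```bash
python3 - <<'E'
from h import *
W=last('wrist'); print(W['attitude'],ray(W,(257,207),156))
for v in(310,330,350): print(v,edge(v,225,290))
print([ray(W,(u,v),115).round(1).tolist() for u,v in((258,104),(257.5,300),(257,350))])
E
```

```text
[-18.87761664  -0.27729973  91.89520358] [418.52489215 325.65908651 156.        ]
310 [227, 228, 255, 256, 272, 273, 284]
330 [227, 228, 255, 272, 273, 283, 284]
350 [228, 239, 255, 271, 272, 282, 283]
[[357.2, 324.4, 115.0], [520.1, 329.3, 115.0], [574.2, 330.6, 115.0]]
```

Call:
step_arm --targets '[[[102, -321, 0, 0, 0, 0.098], [102, -321, 0, 0, 0, 0.098], [102, -321, -53, 0, 0, 0.098], [102, -321, -53, 0, 0, 0.098], [102, -321, -53, 0, 0, 0.098], [102, -321, -53, 0, 0, 0.098], [102, -321, -53, 0, 0, 0.098], [102, -321, -53, 0, 0, 0.098], [102, -321, -53, 0, 0, 0.098], [102, -321, -53, 0, 0, 0.098], [102, -321, -53, 0, 0, 0.098], [102, -321, -53, 0, 0, 0.098]]]'

```text
time: 6.9
tool_pos: [519.1, 5.4, 173.9]
tcp_rot: [180.0, -0.1, -172.5]
ft_force: [-0.9, 0.7, -0.9]
finger_gap: 51.3
grip_force: 0.0
```

Call:
step_arm --targets '[[[3, 0, -30, 0, 0, 0], [3, 0, -60, 0, 0, 0], [3, 0, -71, 0, 0, 0], [3, 0, -71, 0, 0, 0], [3, 0, -71, 0, 0, 0], [3, 0, -71, 0, 0, 0]]]'

```text
time: 7.4
tool_pos: [523.8, 4.9, 105.3]
tcp_rot: [-180.0, 0.1, -172.4]
ft_force: [0.5, 0.6, 0.6]
finger_gap: 51.6
grip_force: 0.0
```

Call:
step_arm --targets '[[[0, 0, 0, 0, 0, 0], [0, 0, 0, 0, 0, 0], [0, 0, 0, 0, 0, 0], [0, 0, 0, 0, 0, 0], [0, 0, 0, 0, 0, 0], [0, 0, 0, 0, 0, 0]]]' --fingers 1

```text
time: 7.9
tool_pos: [524.0, 4.2, 105.2]
tcp_rot: [-180.0, 0.2, -172.5]
ft_force: [-0.6, 1.4, 6.7]
finger_gap: 25.4
grip_force: 30.0
```

Call:
step_arm --targets '[[[0, 0, 40, 0, 0, 0], [0, 0, 80, 0, 0, 0], [0, 0, 115, 0, 0, 0], [-37, 323, 115, 0, 0, -0.096], [-37, 323, 115, 0, 0, -0.096], [-37, 323, 115, 0, 0, -0.096], [-37, 323, 115, 0, 0, -0.096], [-37, 323, 115, 0, 0, -0.096], [-37, 323, 115, 0, 0, -0.096], [-37, 323, 115, 0, 0, -0.096], [-37, 323, 115, 0, 0, -0.096], [-37, 323, 115, 0, 0, -0.096]]]'

```text
time: 8.9
tool_pos: [484.0, 333.0, 218.6]
tcp_rot: [179.8, -0.0, -177.7]
ft_force: [1.0, -0.3, -0.3]
finger_gap: 25.1
grip_force: 29.9
```

Call:
step_arm --targets '[[[0, 0, 0, 0, 0, 0], [0, 0, 0, 0, 0, 0], [0, 0, 0, 0, 0, 0]]]'

```text
time: 9.15
tool_pos: [486.0, 326.2, 218.4]
tcp_rot: [-180.0, -0.0, -178.0]
ft_force: [-0.7, 0.0, -1.3]
finger_gap: 24.8
grip_force: 29.9
```

Call:
step_arm --targets '[[[1, 1, -30, 0, 0, 0], [1, 1, -45, 0, 0, 0], [1, 1, -54, 0, 0, 0], [1, 1, -59, 0, 0, 0], [1, 1, -63, 0, 0, 0], [1, 1, -65, 0, 0, 0], [1, 1, -66, 0, 0, 0], [1, 1, -66, 0, 0, 0], [1, 1, -66, 0, 0, 0], [1, 1, -66, 0, 0, 0]]]'

```text
time: 9.98
tool_pos: [487.2, 328.4, 153.3]
tcp_rot: [180.0, 0.1, -178.0]
ft_force: [-0.9, -1.8, 1.1]
finger_gap: 25.3
grip_force: 30.1
```

Call:
step_arm --targets '[[[0, 0, 0, 0, 0, 0], [0, 0, 0, 0, 0, 0], [0, 0, 0, 0, 0, 0], [0, 0, 0, 0, 0, 0], [0, 0, 40, 0, 0, 0], [0, 0, 80, 0, 0, 0], [0, 0, 80, 0, 0, 0]]]' --fingers -0.2

```text
time: 10.57
tool_pos: [490.0, 330.3, 241.9]
tcp_rot: [179.7, 0.6, -178.0]
ft_force: [2.4, 0.9, 2.9]
finger_gap: 51.2
grip_force: 0.0
```

Call:
step_arm --targets '[[[148, -308, 0, 0, 0, -0.342], [148, -308, 0, 0, 0, -0.342], [148, -308, -62, 0, 0, -0.342], [148, -308, -62, 0, 0, -0.342], [148, -308, -62, 0, 0, -0.342], [148, -308, -62, 0, 0, -0.342], [148, -308, -62, 0, 0, -0.342], [148, -308, -62, 0, 0, -0.342], [148, -308, -62, 0, 0, -0.342], [148, -308, -62, 0, 0, -0.342], [148, -308, -62, 0, 0, -0.342], [148, -308, -62, 0, 0, -0.342]]]'

```text
time: 11.57
tool_pos: [634.6, 21.3, 170.7]
tcp_rot: [180.0, -0.0, 162.4]
ft_force: [-0.4, -0.3, -0.1]
finger_gap: 51.1
grip_force: 0.0
```

Call:
step_arm --targets '[[[0, 0, 0, 0, 0, 0], [0, 0, 0, 0, 0, 0], [0, 0, 0, 0, 0, 0]]]'

```text
time: 11.82
tool_pos: [634.7, 21.6, 171.0]
tcp_rot: [180.0, 0.0, 162.5]
ft_force: [-0.5, 0.2, 1.2]
finger_gap: 51.1
grip_force: 0.0
```

Call:
step_arm --targets '[[[0.5, -1, -30, 0, 0, 0], [0.5, -1, -56, 0, 0, 0], [0.5, -1, -68, 0, 0, 0], [0.5, -1, -68, 0, 0, 0], [0.5, -1, -68, 0, 0, 0], [0.5, -1, -68, 0, 0, 0]]]'

```text
time: 12.32
tool_pos: [636.2, 19.5, 104.2]
tcp_rot: [180.0, 0.1, 162.4]
ft_force: [1.1, 0.0, 1.1]
finger_gap: 51.4
grip_force: 0.0
```

Call:
step_arm --targets '[[[0, 0, 0, 0, 0, 0], [0, 0, 0, 0, 0, 0], [0, 0, 0, 0, 0, 0], [0, 0, 0, 0, 0, 0], [0, 0, 0, 0, 0, 0], [0, 0, 0, 0, 0, 0]]]' --fingers 1

```text
time: 12.82
tool_pos: [636.4, 19.2, 104.3]
tcp_rot: [180.0, 0.2, 162.4]
ft_force: [-0.5, 0.3, 6.9]
finger_gap: 25.2
grip_force: 30.7
```

Call:
step_arm --targets '[[[0, 0, 40, 0, 0, 0], [0, 0, 80, 0, 0, 0], [0, 0, 115, 0, 0, 0], [-82, 310, 115, 0, 0, 0.341], [-82, 310, 115, 0, 0, 0.341], [-82, 310, 115, 0, 0, 0.341], [-82, 310, 115, 0, 0, 0.341], [-82, 310, 115, 0, 0, 0.341], [-82, 310, 115, 0, 0, 0.341], [-82, 310, 115, 0, 0, 0.341], [-82, 310, 115, 0, 0, 0.341], [-82, 310, 115, 0, 0, 0.341]]]'

```text
time: 13.82
tool_pos: [550.7, 335.0, 217.4]
tcp_rot: [179.9, -0.0, -177.7]
ft_force: [0.4, 0.0, -0.5]
finger_gap: 25.3
grip_force: 30.1
```

Call:
step_arm --targets '[[[0, 0, 0, 0, 0, 0], [0, 0, 0, 0, 0, 0], [0, 0, 0, 0, 0, 0]]]'

```text
time: 14.07
tool_pos: [553.7, 328.1, 217.4]
tcp_rot: [-180.0, -0.0, -178.1]
ft_force: [0.3, -0.8, -0.5]
finger_gap: 24.8
grip_force: 30.1
```

Call:
step_arm --targets '[[[1, 1, -30, 0, 0, 0], [1, 1, -45, 0, 0, 0], [1, 1, -54, 0, 0, 0], [1, 1, -59, 0, 0, 0], [1, 1, -63, 0, 0, 0], [1, 1, -65, 0, 0, 0], [1, 1, -66, 0, 0, 0], [1, 1, -66, 0, 0, 0], [1, 1, -66, 0, 0, 0], [1, 1, -66, 0, 0, 0]]]'

```text
time: 14.9
tool_pos: [554.7, 330.5, 152.4]
tcp_rot: [180.0, 0.1, -178.0]
ft_force: [-0.3, -0.7, 1.7]
finger_gap: 25.0
grip_force: 30.2
```

Call:
step_arm --targets '[[[0, 0, 0, 0, 0, 0], [0, 0, 0, 0, 0, 0], [0, 0, 0, 0, 0, 0], [0, 0, 0, 0, 0, 0], [0, 0, 40, 0, 0, 0], [0, 0, 80, 0, 0, 0], [0, 0, 80, 0, 0, 0]]]' --fingers -0.2

```text
time: 15.48
tool_pos: [557.6, 332.0, 241.5]
tcp_rot: [179.7, 0.7, -178.0]
ft_force: [1.1, 0.7, 2.3]
finger_gap: 51.2
grip_force: 0.0
```

Call:
step_arm --targets '[[[75, -214, 0, 0, 0, -0.48], [75, -214, 0, 0, 0, -0.48], [75, -214, -62, 0, 0, -0.48], [75, -214, -62, 0, 0, -0.48], [75, -214, -62, 0, 0, -0.48], [75, -214, -62, 0, 0, -0.48], [75, -214, -62, 0, 0, -0.48], [75, -214, -62, 0, 0, -0.48], [75, -214, -62, 0, 0, -0.48], [75, -214, -62, 0, 0, -0.48], [75, -214, -62, 0, 0, -0.48]]]'

```text
time: 16.4
tool_pos: [629.5, 117.8, 170.5]
tcp_rot: [179.9, 0.1, 154.6]
ft_force: [-0.6, -0.3, 0.5]
finger_gap: 51.2
grip_force: 0.0
```

Call:
step_arm --targets '[[[0, 0, 0, 0, 0, 0], [0, 0, 0, 0, 0, 0]]]'

```text
time: 16.57
tool_pos: [629.3, 117.3, 170.0]
tcp_rot: [180.0, 0.0, 154.5]
ft_force: [0.4, -0.3, -0.3]
finger_gap: 51.2
grip_force: 0.0
```

Call:
step_arm --targets '[[[1, -1, -30, 0, 0, 0], [1, -1, -55, 0, 0, 0], [1, -1, -67, 0, 0, 0], [1, -1, -67, 0, 0, 0], [1, -1, -67, 0, 0, 0], [1, -1, -67, 0, 0, 0]]]'

```text
time: 17.07
tool_pos: [631.2, 115.6, 104.2]
tcp_rot: [179.9, 0.1, 154.5]
ft_force: [-0.4, 0.2, 1.4]
finger_gap: 51.1
grip_force: 0.0
```

Call:
step_arm --targets '[[[0, 0, 0, 0, 0, 0], [0, 0, 0, 0, 0, 0], [0, 0, 0, 0, 0, 0], [0, 0, 0, 0, 0, 0], [0, 0, 0, 0, 0, 0], [0, 0, 0, 0, 0, 0]]]' --fingers 1

```text
time: 17.57
tool_pos: [631.4, 115.3, 104.2]
tcp_rot: [179.9, 0.1, 154.5]
ft_force: [0.5, 0.4, 6.3]
finger_gap: 24.7
grip_force: 31.3
```

Call:
step_arm --targets '[[[0, 0, 40, 0, 0, 0], [0, 0, 80, 0, 0, 0], [0, 0, 115, 0, 0, 0], [-9, 216, 115, 0, 0, 0.478], [-9, 216, 115, 0, 0, 0.478], [-9, 216, 115, 0, 0, 0.478], [-9, 216, 115, 0, 0, 0.478], [-9, 216, 115, 0, 0, 0.478], [-9, 216, 115, 0, 0, 0.478], [-9, 216, 115, 0, 0, 0.478], [-9, 216, 115, 0, 0, 0.478], [-9, 216, 115, 0, 0, 0.478]]]'

```text
time: 18.57
tool_pos: [621.4, 330.2, 217.2]
tcp_rot: [-180.0, -0.0, -178.2]
ft_force: [-0.3, 0.3, -0.5]
finger_gap: 25.2
grip_force: 30.8
```

Call:
step_arm --targets '[[[0, 0, 0, 0, 0, 0], [0, 0, 0, 0, 0, 0], [0, 0, 0, 0, 0, 0]]]'

```text
time: 18.82
tool_pos: [621.7, 330.1, 217.7]
tcp_rot: [-180.0, 0.0, -178.3]
ft_force: [-0.0, 0.4, -1.8]
finger_gap: 25.1
grip_force: 30.8
```

Call:
step_arm --targets '[[[1, 1, -30, 0, 0, 0], [1, 1, -45, 0, 0, 0], [1, 1, -54, 0, 0, 0], [1, 1, -59, 0, 0, 0], [1, 1, -63, 0, 0, 0], [1, 1, -65, 0, 0, 0], [1, 1, -66, 0, 0, 0], [1, 1, -66, 0, 0, 0], [1, 1, -66, 0, 0, 0], [1, 1, -66, 0, 0, 0]]]'

```text
time: 19.65
tool_pos: [622.7, 332.4, 152.5]
tcp_rot: [180.0, 0.1, -178.2]
ft_force: [-1.2, -1.2, 1.8]
finger_gap: 25.3
grip_force: 30.9
```

Call:
step_arm --targets '[[[0, 0, 0, 0, 0, 0], [0, 0, 0, 0, 0, 0], [0, 0, 0, 0, 0, 0], [0, 0, 0, 0, 0, 0], [0, 0, 40, 0, 0, 0], [0, 0, 80, 0, 0, 0], [0, 0, 80, 0, 0, 0]]]' --fingers -0.2

```text
time: 20.23
tool_pos: [625.6, 333.9, 242.1]
tcp_rot: [179.7, 0.7, -178.2]
ft_force: [1.6, 1.2, 2.9]
finger_gap: 51.6
grip_force: 0.0
```

Call:
step_arm --targets '[[[-62, -300, 75, 0, 0, 0], [-62, -300, 75, 0, 0, 0], [-62, -300, 75, 0, 0, 0], [-62, -300, 75, 0, 0, 0], [-62, -300, 75, 0, 0, 0], [-62, -300, 75, 0, 0, 0], [-62, -300, 75, 0, 0, 0], [-62, -300, 75, 0, 0, 0], [-123, -612, 75, 0, 0, 0], [-123, -612, 75, 0, 0, 0], [-123, -612, 75, 0, 0, 0], [-123, -612, 75, 0, 0, 0]]]'

```text
time: 21.23
tool_pos: [527.7, -133.0, 307.0]
tcp_rot: [-180.0, 0.1, -178.1]
ft_force: [0.7, -0.7, -0.2]
finger_gap: 50.7
grip_force: 0.0
```

Call:
step_arm --targets '[[[-40, -200, 0, 0, 0, 0], [-40, -200, 0, 0, 0, 0], [-40, -200, 0, 0, 0, 0], [-40, -200, 0, 0, 0, 0], [-40, -200, 0, 0, 0, 0], [-40, -200, 0, 0, 0, 0], [-40, -200, 0, 0, 0, 0]]]'

```text
time: 21.82
tool_pos: [487.4, -333.4, 306.2]
tcp_rot: [180.0, -0.0, -178.4]
ft_force: [0.1, 1.4, 0.0]
finger_gap: 51.0
grip_force: 0.0
```

```bash
python3 - <<'E'
from h import *
for n in('scene','side','wrist'): snap(n)
t=r.sense(); print(t['tool_pos'],t['tcp_rot'],t['joint_pos'])
a=cv2.resize(last('scene')['img'][90:250,190:350],(360,360),interpolation=2)
b=cv2.resize(last('side')['img'][110:250,150:290],(360,360),interpolation=2)
w=last('wrist')['img']
print([ray(last('scene'),p,47)[:2].round() for p in((218,225),)])
im=np.zeros((600,800,3),np.uint8)
cv2.imwrite('pics/p3.png',np.vstack([np.hstack([a,b])[:280],cv2.resize(w[0:300],(720,422)[:2])[:320]]))
cv2.imwrite('pics/w3.png',w)
E
```

```text
[ 488.61481323 -330.43998067  306.54123317] [ 1.79985255e+02  2.06780022e-02 -1.78110783e+02] [-3.90636233e+01  4.96791818e+00  8.24361560e+01  2.47144946e-02
  9.25899729e+01 -1.30951725e+02]
[array([503., -84.])]
```

View pics/p3.png

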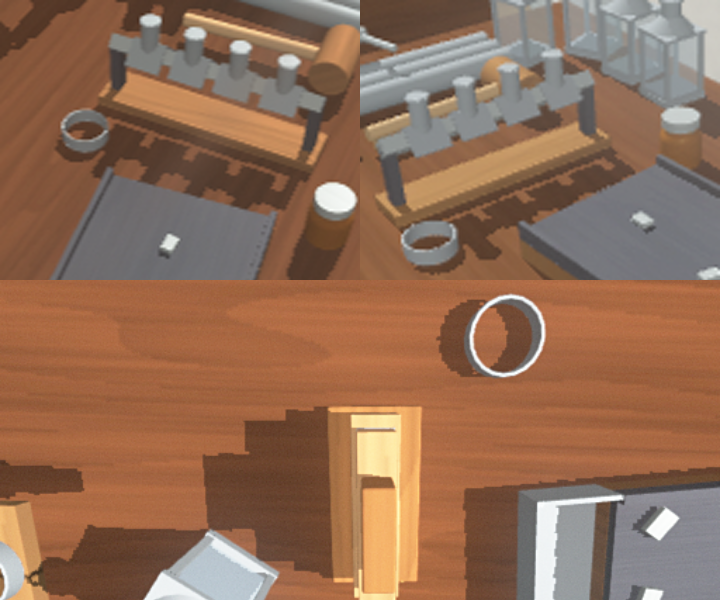

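All four tops sit astride the bar. In the wrist view the rest and scraper run along image vertical; the handle spans X 363-396, Y 480-593 in the composite. I'll compute the poses.

```bash
python3 - <<'E'
from h import *
W=last('wrist'); m=lambda x,y:np.array([x/1.4063,(y-280)/1.4067])
for n,p,z in(('handle back',(379,480),145),('handle front',(380,593),145),('foot back L',(357,430),100),('foot back R',(397,430),100),
 ('rest foot BL',(328,407),14),('BR',(421,407),14),('FL',(333,581),14),('FR',(417,581),14),('ledge BL',(350,414),60),('ledge BR',(400,414),60)):
    print(n,ray(W,m(*p),z).round(1)[:2])
crop(W,200,80,330,280,3,'w3c')
crop(last('side'),280,230,380,320,4,'s3c')
E
```

```text
handle back [ 457.3 -323.6]
handle front [ 531.3 -319.9]
foot back L [ 431.6 -338.2]
foot back R [ 430.7 -311.2]
rest foot BL [ 419.5 -364.2]
BR [ 417.  -285.9]
FL [ 577.1 -358.3]
FR [ 574.6 -278.7]
ledge BL [ 422.8 -344.3]
ledge BR [ 421.6 -306.7]
```

View pics/w3c.png

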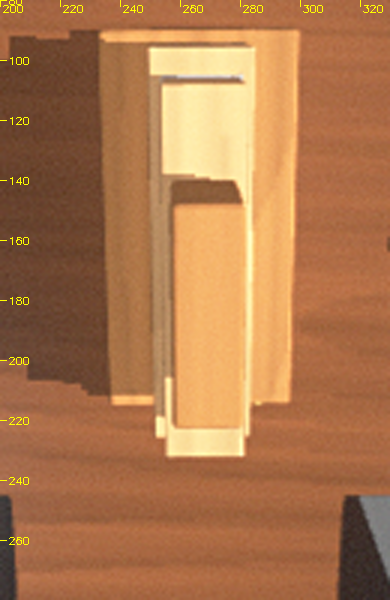

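```bash
python3 - <<'E'
from h import *
W=last('wrist'); 
o=[(W,[x,y,z],np.array(p)) for x,y,z,p in((-35,-11,145,(258,147.7)),(-35,11,145,(280.7,147.7)),(35,-11,145,(258.3,222.3)),(35,11,145,(280.7,222.3)),
 (-65,-14,100,(254.3,106.7)),(-65,14,100,(281.7,106.7)),(65,-14,100,(255,232.3)),(65,14,100,(281.7,232.3)))]
print('scraper',fit(o,[495,-321,2]))
o=[(W,[x,y,z],np.array(p)) for x,y,z,p in((-75,-19,60,(250,96)),(-75,19,60,(285,96)),(75,-19,60,(251.7,225.7)),(75,19,60,(282.7,225.7)),
 (-80,-40,14,(233.5,90)),(-80,40,14,(299.5,90)),(80,-40,14,(237,214.5)),(80,40,14,(297,214.5)))]
print('rest',fit(o,[495,-321,2]))
for n in('scene','side'): print(n,proj(last(n),[[495.7,-321,145],[497,-321,14]]))
E
```

```text
scraper (array([ 496.6108419 , -321.979041  ,    2.44206924]), np.float64(1.6660554495570636), [[-1.4, -0.3], [1.7, -0.6], [-0.7, 0.6], [0.8, 0.4], [-1.0, 0.7], [1.0, 0.4], [0.2, -0.5], [-0.4, -0.7]])
rest (array([ 497.57542643, -321.61246789,    2.2487971 ]), np.float64(0.8814041689726082), [[-0.4, -0.2], [0.5, -0.4], [-0.1, 0.2], [0.6, 0.0], [-0.7, 0.0], [0.9, -0.5], [-0.4, 0.9], [-0.4, 0.4]])
scene [[160.03970638 277.07945794]
 [169.44952134 302.56321054]]
side [[329.79619316 248.2770108 ]
 [325.51024733 289.29274269]]
```

View pics/s3c.png

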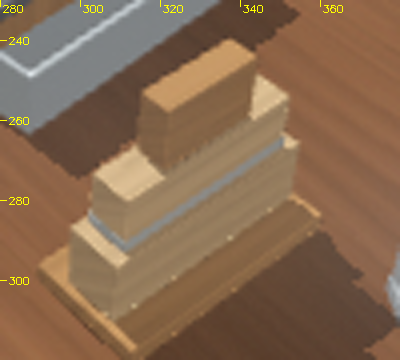

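Call:
step_arm --targets '[[[8, 9, -40, 0, 0, 0], [8, 9, -80, 0, 0, 0], [8, 9, -110, 0, 0, 0], [8, 9, -110, 0, 0, 0], [8, 9, -110, 0, 0, 0], [8, 9, -110, 0, 0, 0]]]'

```text
time: 22.47
tool_pos: [497.5, -322.2, 199.0]
tcp_rot: [-179.9, 0.1, -178.1]
ft_force: [0.8, -1.5, 1.0]
finger_gap: 51.3
grip_force: 0.0
```

Call:
step_arm --targets '[[[-1, 0, -30, 0, 0, 0.008], [-1, 0, -55, 0, 0, 0.008], [-1, 0, -65, 0, 0, 0.008], [-1, 0, -65, 0, 0, 0.008], [-1, 0, -65, 0, 0, 0.008], [-1, 0, -65, 0, 0, 0.008]]]'

```text
time: 22.97
tool_pos: [496.6, -323.3, 134.4]
tcp_rot: [-179.9, 0.2, -177.7]
ft_force: [0.3, 0.8, 0.6]
finger_gap: 51.3
grip_force: 0.0
```

Call:
step_arm --targets '[[[0, 0, 0, 0, 0, 0], [0, 0, 0, 0, 0, 0], [0, 0, 0, 0, 0, 0], [0, 0, 0, 0, 0, 0], [0, 0, 0, 0, 0, 0], [0, 0, 0, 0, 0, 0]]]' --fingers 1 --newtons 70

```text
time: 23.47
tool_pos: [496.1, -322.9, 133.1]
tcp_rot: [-179.9, 0.1, -177.7]
ft_force: [-1.3, 0.5, 6.8]
finger_gap: 21.1
grip_force: 69.5
```

Call:
step_arm --targets '[[[0, 0, 40, 0, 0, 0], [0, 0, 75, 0, 0, 0], [63, 453, 75, 0, 0, 0.08], [63, 453, 75, 0, 0, 0.08], [63, 453, 75, 0, 0, 0.08], [63, 453, 75, 0, 0, 0.08], [63, 453, 75, 0, 0, 0.08], [63, 453, 75, 0, 0, 0.08], [63, 453, 75, 0, 0, 0.08], [63, 453, 75, 0, 0, 0.08], [63, 453, 75, 0, 0, 0.08], [63, 453, 75, 0, 0, 0.08]]]'

```text
time: 24.47
tool_pos: [552.3, 92.5, 206.5]
tcp_rot: [-180.0, -0.0, -173.1]
ft_force: [1.4, -0.6, -2.2]
finger_gap: 20.9
grip_force: 69.5
```

Call:
step_arm --targets '[[[6, 42, 0, 0, 0, 0], [6, 42, 0, 0, 0, 0], [6, 42, 0, 0, 0, 0], [6, 42, 0, 0, 0, 0]]]'

```text
time: 24.8
tool_pos: [558.3, 132.6, 206.1]
tcp_rot: [-180.0, -0.1, -173.0]
ft_force: [0.0, -0.6, -2.9]
finger_gap: 21.3
grip_force: 70.0
```

```bash
cat >> h.py <<'E'
def loc(w):
    return R.from_euler('z',-6.9,degrees=True).apply(np.array(w)-[580.6,22,0])
def chips(n):
    s=last(n); im=s['img']; mask=(im.min(2)>165).astype(np.uint8)
    poly=[[x,y,40] for x,y in((-118,-200),(118,-200),(118,135),(-118,135))]
    P=R.from_euler('z',6.9,degrees=True).apply(poly)+[580.6,22,0]
    m=np.zeros_like(mask); cv2.fillPoly(m,[proj(s,P).round().astype(int)],1)
    k,l,st,c=cv2.connectedComponentsWithStats(mask*m)
    return [(c[i].round().tolist(),int(st[i,4]),loc(ray(s,c[i],47)).round(0)[:2].tolist()) for i in range(1,k) if st[i,4]>8]
E
python3 - <<'E'
from h import *
for n in('scene','side'): snap(n); print(n,chips(n))
t=r.sense(); print(t['tool_pos'],t['tcp_rot'],loc(t['tool_pos']))
E
```

```text
scene [([266.0, 195.0], 16, [1.0, 46.0]), ([218.0, 224.0], 41, [-91.0, -93.0]), ([245.0, 233.0], 17, [-12.0, -96.0]), ([258.0, 237.0], 47, [25.0, -97.0]), ([277.0, 236.0], 45, [72.0, -76.0]), ([206.0, 254.0], 49, [-83.0, -191.0]), ([261.0, 270.0], 232, [64.0, -186.0])]
side [([302.0, 201.0], 22, [73.0, -74.0]), ([297.0, 210.0], 24, [27.0, -96.0]), ([329.0, 220.0], 47, [54.0, -192.0]), ([267.0, 226.0], 28, [-90.0, -90.0]), ([284.0, 244.0], 35, [-108.0, -174.0])]
[558.53053197 131.2858626  206.26383729] [-1.79976329e+02 -3.07084465e-02 -1.73181356e+02] [ -8.78036835 111.14569859 206.26383729]
```

Call:
step_arm --targets '[[[0, 0, -35, 0, 0, 0], [0, 0, -65, 0, 0, 0], [0, 0, -80, 0, 0, 0], [0, 0, -87, 0, 0, 0], [0, 0, -91, 0, 0, 0], [0, 0, -93, 0, 0, 0], [0, 0, -94, 0, 0, 0], [0, 0, -94, 0, 0, 0], [0, 0, -94, 0, 0, 0]]]'

```text
time: 25.65
tool_pos: [559.6, 132.5, 113.9]
tcp_rot: [180.0, 0.1, -173.1]
ft_force: [-0.1, 0.4, -2.2]
finger_gap: 20.8
grip_force: 69.9
```

Call:
step_arm --targets '[[[0, 0, -1.5, 0, 0, 0], [0, 0, -3, 0, 0, 0], [0, 0, -3, 0, 0, 0]]]'

```text
time: 25.9
tool_pos: [559.8, 132.7, 113.1]
tcp_rot: [-180.0, 0.2, -173.1]
ft_force: [-9.9, -1.1, 17.8]
finger_gap: 21.2
grip_force: 72.8
```

Call:
step_arm --targets '[[[0, 0, 1.2, 0, 0, 0], [1.8, -15, 1.2, 0, 0, 0], [3.6, -30, 1.2, 0, 0, 0], [5.4, -45, 1.2, 0, 0, 0], [7.2, -60, 1.2, 0, 0, 0], [9.1, -75, 1.2, 0, 0, 0], [10.9, -90, 1.2, 0, 0, 0], [12.7, -105, 1.2, 0, 0, 0], [14.5, -120, 1.2, 0, 0, 0], [16.3, -135, 1.2, 0, 0, 0], [18.1, -150, 1.2, 0, 0, 0], [18.1, -150, 1.2, 0, 0, 0]]]'

```text
time: 26.9
tool_pos: [578.7, -19.6, 113.1]
tcp_rot: [-179.9, 0.2, -173.2]
ft_force: [1.4, -5.2, 6.1]
finger_gap: 21.1
grip_force: 71.3
```

```bash
python3 - <<'E'
from h import *
for n in('scene','side'): snap(n); print(n,chips(n))
t=r.sense(); print(t['tool_pos'],t['tcp_rot'],loc(t['tool_pos']),t['ft_force'])
E
```

```text
scene [([218.0, 224.0], 40, [-91.0, -93.0]), ([277.0, 236.0], 45, [72.0, -76.0]), ([259.0, 238.0], 27, [30.0, -98.0]), ([208.0, 255.0], 65, [-80.0, -192.0]), ([266.0, 271.0], 169, [76.0, -185.0])]
side [([302.0, 201.0], 23, [74.0, -74.0]), ([298.0, 209.0], 14, [32.0, -97.0]), ([330.0, 220.0], 42, [60.0, -192.0]), ([267.0, 226.0], 28, [-90.0, -90.0]), ([288.0, 243.0], 47, [-98.0, -179.0])]
[578.65663535 -19.16586737 113.11106069] [-179.84369282    0.23913571 -173.16808823] [ -6.8748267  -40.63424738 113.11106069] [ 1.10834599 -3.98319216  6.48197132]
```

Call:
step_arm --targets '[[[1.5, -12, 0, 0, 0, 0], [2.9, -24, 0, 0, 0, 0], [4.4, -36, 0, 0, 0, 0], [5.8, -48, 0, 0, 0, 0], [7, -58, 0, 0, 0, 0], [8.2, -68, 0, 0, 0, 0], [9.4, -78, 0, 0, 0, 0], [10.6, -88, 0, 0, 0, 0], [11.7, -97, 0.5, 0, 0, 0], [11.7, -97, 0.5, 0, 0, 0], [11.7, -97, 0.5, 0, 0, 0]]]'

```text
time: 27.92
tool_pos: [589.8, -115.9, 113.0]
tcp_rot: [-179.8, 0.2, -173.1]
ft_force: [0.2, -2.9, 6.1]
finger_gap: 21.4
grip_force: 71.3
```

```bash
python3 - <<'E'
from h import *
for n in('scene','side'): snap(n); print(n,chips(n))
t=r.sense(); print(t['tool_pos'],t['tcp_rot'],loc(t['tool_pos']),t['ft_force'])
E
```

```text
scene [([218.0, 224.0], 40, [-91.0, -93.0]), ([277.0, 237.0], 43, [72.0, -79.0]), ([206.0, 255.0], 56, [-83.0, -192.0]), ([269.0, 272.0], 132, [86.0, -184.0])]
side [([332.0, 218.0], 35, [69.0, -192.0]), ([267.0, 226.0], 28, [-90.0, -90.0]), ([288.0, 243.0], 50, [-95.0, -180.0])]
[ 589.7449961  -115.8508671   113.01486281] [-1.79826175e+02  1.65198293e-01 -1.73134500e+02] [  -7.48220538 -137.95111133  113.01486281] [-0.2934007  -3.4881345   5.83724736]
```

Call:
step_arm --targets '[[[0, 0, 30, 0, 0, 0], [0, 0, 45, 0, 0, 0], [34, 123, 45, 0, 0, 0], [34, 123, 45, 0, 0, 0], [34, 123, 45, 0, 0, 0], [34, 123, 45, 0, 0, 0], [34, 123, 45, 0, 0, 0], [34, 123, 20, 0, 0, 0], [34, 123, 8, 0, 0, 0], [34, 123, 3, 0, 0, 0], [34, 123, 3, 0, 0, 0]]]'

```text
time: 28.93
tool_pos: [621.2, 7.7, 113.5]
tcp_rot: [180.0, -0.2, -173.2]
ft_force: [-0.7, -0.6, -2.5]
finger_gap: 21.3
grip_force: 70.7
```

```bash
python3 - <<'E'
from h import *
for n in('scene','side'): snap(n); print(n,chips(n))
t=r.sense(); print(t['tool_pos'],t['tcp_rot'],loc(t['tool_pos']),t['ft_force'])
E
```

```text
scene [([218.0, 224.0], 40, [-91.0, -93.0]), ([277.0, 237.0], 38, [73.0, -79.0]), ([214.0, 257.0], 113, [-60.0, -192.0]), ([238.0, 254.0], 13, [-7.0, -164.0]), ([272.0, 272.0], 124, [91.0, -183.0]), ([241.0, 262.0], 10, [9.0, -182.0])]
side [([303.0, 200.0], 16, [77.0, -76.0]), ([335.0, 216.0], 21, [85.0, -192.0]), ([267.0, 226.0], 28, [-90.0, -90.0]), ([301.0, 231.0], 9, [-36.0, -169.0]), ([294.0, 240.0], 68, [-79.0, -182.0])]
[621.82245671   7.44132797 113.609665  ] [-1.79993232e+02 -7.86723917e-02 -1.73178402e+02] [ 39.17486371 -19.40556418 113.609665  ] [-0.25649617 -0.71305483 -2.91957355]
```

Call:
step_arm --targets '[[[0, 0, -1.5, 0, 0, 0], [1.5, -12, -1.5, 0, 0, 0], [2.9, -24, -1.5, 0, 0, 0], [4.4, -36, -1.5, 0, 0, 0], [5.8, -48, -1.5, 0, 0, 0], [7.3, -60, -1.5, 0, 0, 0], [8.7, -72, -1.5, 0, 0, 0], [10.1, -84, -1.5, 0, 0, 0], [11.5, -95, -1.5, 0, 0, 0], [12.9, -106, -1.5, 0, 0, 0], [14.2, -118, -1, 0, 0, 0], [14.2, -118, -1, 0, 0, 0]]]'

```text
time: 30.03
tool_pos: [636.6, -112.9, 112.9]
tcp_rot: [-179.9, -0.0, -173.2]
ft_force: [0.4, -2.1, 1.4]
finger_gap: 21.5
grip_force: 71.3
```

```bash
python3 - <<'E'
from h import *
for n in('scene','side'): snap(n); print(n,chips(n))
t=r.sense(); print(t['tool_pos'],t['tcp_rot'],loc(t['tool_pos']),t['ft_force'])
E
```

```text
scene [([218.0, 224.0], 39, [-91.0, -93.0]), ([215.0, 257.0], 114, [-59.0, -192.0]), ([278.0, 272.0], 68, [105.0, -178.0])]
side [([337.0, 215.0], 15, [92.0, -192.0]), ([267.0, 226.0], 28, [-90.0, -90.0]), ([295.0, 240.0], 70, [-75.0, -183.0])]
[ 636.53964247 -111.18030822  112.92368737] [-1.79928553e+02 -2.06648463e-02 -1.73200040e+02] [  39.53462954 -138.9361406   112.92368737] [-0.33225885 -1.84867895  1.43944199]
```

Call:
step_arm --targets '[[[0, 0, 30, 0, 0, 0], [0, 0, 45, 0, 0, 0], [-92.5, 94.5, 45, 0, 0, 0], [-92.5, 94.5, 45, 0, 0, 0], [-92.5, 94.5, 45, 0, 0, 0], [-92.5, 94.5, 45, 0, 0, 0], [-92.5, 94.5, 45, 0, 0, 0], [-92.5, 94.5, 20, 0, 0, 0], [-92.5, 94.5, 8, 0, 0, 0], [-92.5, 94.5, 3, 0, 0, 0], [-92.5, 94.5, 2, 0, 0, 0], [-92.5, 94.5, 2, 0, 0, 0]]]'

```text
time: 31.13
tool_pos: [544.0, -15.4, 114.5]
tcp_rot: [180.0, -0.1, -173.1]
ft_force: [0.2, -0.1, -1.7]
finger_gap: 21.5
grip_force: 70.8
```

```bash
python3 - <<'E'
from h import *
for n in('scene','side'): snap(n); print(n,chips(n))
t=r.sense(); print(t['tool_pos'],t['tcp_rot'],loc(t['tool_pos']),t['ft_force'])
E
```

```text
scene [([218.0, 224.0], 32, [-92.0, -93.0]), ([204.0, 253.0], 29, [-89.0, -191.0]), ([239.0, 255.0], 10, [-4.0, -164.0]), ([257.0, 268.0], 275, [53.0, -186.0])]
side [([322.0, 224.0], 77, [28.0, -190.0]), ([266.0, 226.0], 24, [-91.0, -89.0]), ([282.0, 244.0], 30, [-111.0, -171.0])]
[544.51359935 -15.43050593 115.30171782] [-1.79994102e+02  2.43152783e-03 -1.73138582e+02] [-40.32182185 -32.82410347 115.30171782] [ 0.30438644 -0.46035775 -2.32270273]
```

Call:
step_arm --targets '[[[0, 0, -2.5, 0, 0, 0], [1.3, -11, -3, 0, 0, 0], [2.7, -22, -3, 0, 0, 0], [4, -33, -3, 0, 0, 0], [5.3, -44, -3, 0, 0, 0], [6.6, -55, -3, 0, 0, 0], [7.9, -66, -3, 0, 0, 0], [9.2, -77, -3, 0, 0, 0], [10.4, -87, -3, 0, 0, 0], [11.6, -97, -3, 0, 0, 0], [12.7, -106, -2.5, 0, 0, 0], [12.7, -106, -2.5, 0, 0, 0]]]'

```text
time: 32.23
tool_pos: [557.0, -123.8, 112.9]
tcp_rot: [-179.9, 0.0, -173.2]
ft_force: [-0.7, -4.1, 2.8]
finger_gap: 21.6
grip_force: 71.6
```

Call:
step_arm --targets '[[[0, 0, 30, 0, 0, 0], [0, 0, 70, 0, 0, 0], [0, 0, 100, 0, 0, 0], [-60, 60, 130, 0, 0, 0], [-60, 60, 130, 0, 0, 0], [-60, 60, 130, 0, 0, 0], [-60, 60, 130, 0, 0, 0], [-60, 60, 130, 0, 0, 0]]]'

```text
time: 32.9
tool_pos: [496.7, -61.3, 242.2]
tcp_rot: [-179.9, -0.0, -173.1]
ft_force: [-0.3, -0.4, -3.2]
finger_gap: 20.9
grip_force: 70.7
```

```bash
python3 - <<'E'
from h import *
for n in('scene','side','wrist'): snap(n)
for n in('scene','side'): print(n,chips(n))
t=r.sense(); print(t['tool_pos'],t['tcp_rot'],t['ft_force'])
a=cv2.resize(last('scene')['img'][150:290,185:325],(400,400),interpolation=2)
b=cv2.resize(last('wrist')['img'],(400,300))
c=np.zeros((400,400,3),np.uint8); c[:300]=b
cv2.imwrite('pics/p4.png',np.hstack([a,c]))
E
```

```text
scene [([250.0, 266.0], 360, [34.0, -186.0]), ([238.0, 254.0], 13, [-7.0, -164.0])]
side [([321.0, 225.0], 86, [22.0, -191.0]), ([276.0, 241.0], 14, [-114.0, -152.0])]
[496.84853111 -61.83450208 241.46841095] [ 1.79995345e+02 -1.01463111e-01 -1.73156951e+02] [-0.49029566  0.19671352 -1.92902925]
```

View pics/p4.png

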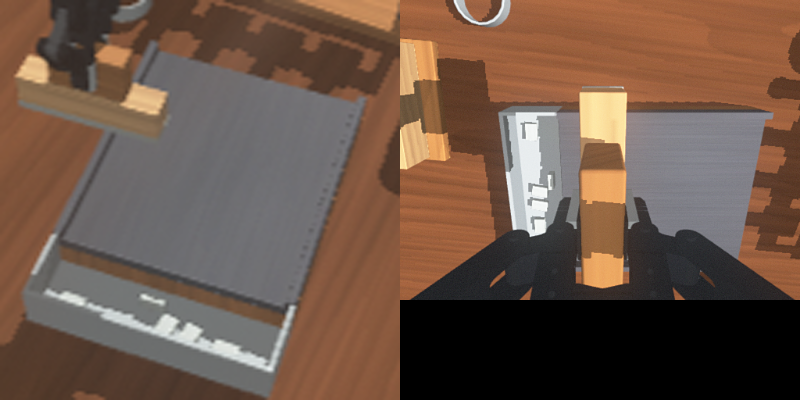

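The plate is clear and the chips lie in the trough: the wrist crop shows about five, at (530,128), (550,180), (540,195), (537,210) and (537,225). Now returning the scraper.

Call:
step_arm --targets '[[[0, -260.5, -30, 0, 0, -0.078], [0, -260.5, -30, 0, 0, -0.078], [0, -260.5, -30, 0, 0, -0.078], [0, -260.5, -30, 0, 0, -0.078], [0, -260.5, -30, 0, 0, -0.078], [0, -260.5, -30, 0, 0, -0.078], [0, -260.5, -30, 0, 0, -0.078], [0, -260.5, -30, 0, 0, -0.078], [0, -260.5, -30, 0, 0, -0.078], [0, -260.5, -30, 0, 0, -0.078], [0, -260.5, -30, 0, 0, -0.078]]]'

```text
time: 33.97
tool_pos: [497.2, -320.5, 212.5]
tcp_rot: [180.0, -0.0, -177.5]
ft_force: [-0.4, -0.1, -1.5]
finger_gap: 20.9
grip_force: 70.8
```

```bash
python3 - <<'E'
from h import *
snap('wrist'); t=r.sense(); print(t['tool_pos'],t['tcp_rot'],t['ft_force'])
E
```

```text
[ 497.23012628 -320.41460964  212.70903498] [ 1.79986062e+02  3.30682508e-03 -1.77497120e+02] [-1.18113814  0.74734412 -1.82693663]
```

Call:
step_arm --targets '[[[0, -2, -30, 0, 0, 0], [0, -2, -55, 0, 0, 0], [0, -2, -68, 0, 0, 0], [0, -2, -74, 0, 0, 0], [0, -2, -77, 0, 0, 0], [0, -2, -79, 0, 0, 0], [0, -2, -80, 0, 0, 0], [0, -2, -80, 0, 0, 0], [0, -2, -80, 0, 0, 0], [0, -2, -80, 0, 0, 0]]]'

```text
time: 34.85
tool_pos: [497.3, -324.0, 133.6]
tcp_rot: [-179.9, 0.1, -177.6]
ft_force: [-0.7, 0.6, -1.8]
finger_gap: 20.8
grip_force: 70.8
```

Call:
step_arm --targets '[[[0, 1.5, 0, 0, 0, 0], [0, 1.5, -1, 0, 0, 0], [0, 1.5, -1.5, 0, 0, 0], [0, 1.5, -1.5, 0, 0, 0]]]'

```text
time: 35.18
tool_pos: [497.2, -322.2, 133.0]
tcp_rot: [-180.0, 0.1, -177.6]
ft_force: [-4.5, 3.6, 8.8]
finger_gap: 21.1
grip_force: 72.4
```

In contact and positioned; release and lift.

Call:
step_arm --targets '[[[0, 0, 0.5, 0, 0, 0], [0, 0, 0.5, 0, 0, 0], [0, 0, 0.5, 0, 0, 0], [0, 0, 0.5, 0, 0, 0], [0, 0, 0.5, 0, 0, 0], [0, 0, 30, 0, 0, 0], [0, 0, 70, 0, 0, 0], [0, 0, 110, 0, 0, 0], [0, 0, 150, 0, 0, 0], [-8, -8, 173, 0, 0, 0], [-8, -8, 173, 0, 0, 0], [-8, -8, 173, 0, 0, 0]]]' --fingers -0.2

```text
time: 36.18
tool_pos: [489.4, -331.0, 306.5]
tcp_rot: [-179.8, 0.2, -177.6]
ft_force: [0.3, -0.0, -1.5]
finger_gap: 51.1
grip_force: 0.0
```

```bash
python3 - <<'E'
from h import *
for n in('scene','side','wrist'): snap(n)
t=r.sense(); print(t['time'],t['tool_pos'],t['tcp_rot'],t['ft_force'])
S=last('scene')['img']; D=last('side')['img']; W=last('wrist')['img']
f=lambda im,x,y,w,h,W_,H_:cv2.resize(im[y:y+h,x:x+w],(W_,H_),interpolation=2)
cv2.imwrite('pics/p5.png',np.vstack([np.hstack([f(W,200,80,120,160,300,300),f(D,270,220,120,100,360,300)]),np.hstack([f(S,195,95,150,180,300,300),f(D,150,110,200,150,360,300)])]))
E
```

```text
36.3333 [ 488.33511853 -329.4912528   301.98975901] [ 1.79872397e+02 -1.35277688e-01 -1.77584022e+02] [-0.57530658  0.2454151   0.09308806]
```

View pics/p5.png

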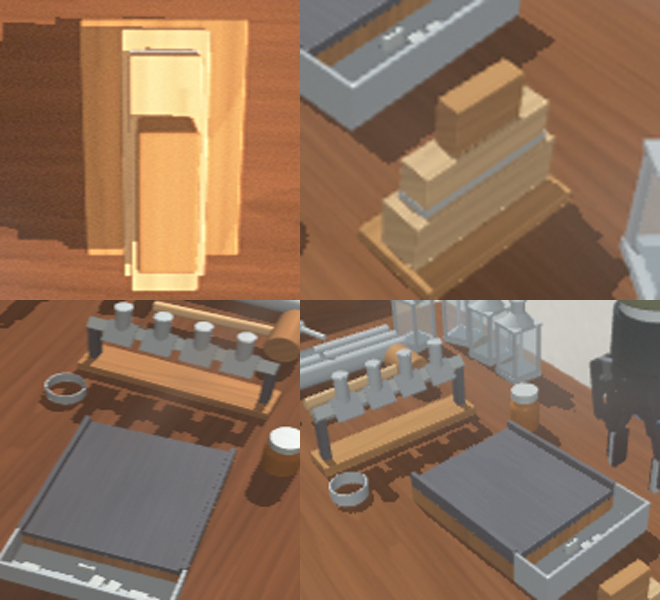

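The scraper stands along the middle of its rest, all four tops are astride the bar, the plate is empty and the chips are in the trough. Handing in.

```bash
python3 -c "
from h import *
print(r.hand_in())"
```

```text
the job is handed in; nothing more can be done
None
```

I handed the job in with the four tops astride the ridge bar, the plate wiped clear with the chips in the trough, and the scraper back on its rest; the hand-in returned no verdict, so this rests on the last camera views.

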